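# Compress a valve piston in the lever press and hold it

### The job

Take the stainless piston from the blue rack, stand it foot down in the bore of the valve block so that it rests on the spring inside, and let go of it. Then bring the press lever down until the lever lies level, so that the press foot has pushed the piston's shoulder 2 to 3 mm below the block's top face, never driving it on to the end of the spring, and finish while still holding the lever there, so that a colleague can fit the keeper plate. Leave the brass pistons, the bottle and the pipe ferrule where they stand.

Things in the scene. Friction and masses are not known exactly. Their poses are not given: they have to be found in the camera images.
- press: hand lever press, fixed: green base plate 110 (x) x 235 (y) x 10 mm with an aluminium valve block 60 x 60 mm on it, block top 60 mm above the bench; pipe stubs on its two x faces reach 47 mm from the bore axis, up to 54 mm high. Origin: on the bench under the bore axis; z up; x parallel to the hinge pin; -y is the way the lever points when down. Bore, lever and grip lie in its plane x = 0
- bore (a point): centre of the mouth of the bore in the block's top face: 29.5 mm wide, with a 2 mm chamfer. A spring-loaded seat lies 20 mm below the mouth and can be pressed down 22 mm; it pushes up with 5 N at first and 0.9 N more for each mm
- hinge (a point): the lever's hinge axis, 100 mm to the press's +y side of the bore axis and 115.5 mm above the bench, in a green column 44 (x) x 42 (y) mm and 118 mm high; a coil return spring sits on the pin at its +x side, to 42 mm from the middle
- lever (a joint): angle of the press lever, rad: 0 = parked upright by its return spring (leaning 0.05 rad away from the block); grows as it is pressed; 1.62 = level; limit 1.74. Steel bar 14 x 18 mm. Let go, it springs back up. Alone it takes about 2 N at the grip; the foot meets the piston at about 1.48 rad, and at level the grip needs about 10 N downwards
- handle (a point): middle of the hold on the black plastic hand grip at the lever's end, 210 mm from the hinge axis: 325 mm above the bench when parked, 115.5 mm when level. The grip is flat-sided, 24 mm wide along the hinge axis and 28 mm the other way, with rounded edges, and covers the lever from 150 to 235 mm from the hinge axis
- foot (a point): domed steel press foot under the lever, 100 mm from the hinge; this point is its lowest when the lever is level, which is 18 mm under the lever's centre line (97.5 mm above the bench when level, over the bore's axis)
- seat (a joint): how far the spring seat inside the block is pressed down, m: 0 = free, 0.0145 with the lever level on the piston, 0.022 = end of the spring
- stem: loose stainless valve piston, 0.13 to 0.25 kg, 72 mm tall, standing upright in one of the rack's holes: lower part 28 mm in diameter and 32 mm tall with a chamfered foot (and a black band), then a shaft 14 mm in diameter and 40 mm long. Origin: centre of the underside; z along it, up. Resting on the spring in the block, its shoulder stands 12 mm above the block's top
- shoulder (a point): centre of the stainless piston's shoulder, the face where the 28 mm part ends, 32 mm above its underside
- rack: blue plastic rack, fixed, 70 (x) x 215 (y) x 20 mm, with three holes 30 mm wide and 10 mm deep in a row along its y axis, 68 mm apart; a piston in a hole stands with its underside 10 mm above the bench. Origin: centre of its underside
- brass_a: brass piston of the same shape in the rack, to be left there; origin at the centre of its underside
- brass_b: another brass piston of the same shape in the rack, to be left there; origin at the centre of its underside
- sealant: blue bottle of thread sealant with a red cap, 42 mm in diameter, 100 mm tall, loose, a bystander; origin at the centre of its underside
- ferrule: stainless pipe ferrule, 51 mm in diameter, 38 mm tall, loose, a bystander; origin at the centre of its underside
Mind the look-alikes: they are no part of the job. What is shaped like the stem but purple is not meant.

How it is judged:
On the way:
1. the stainless piston stands in the bore, resting on the unpressed spring, let go, with the lever not yet on it (horizontal distance between stem and bore below 0.003 m and angle between stem's own z axis and vertical below 0.12 rad and contact force between each of the fingers, the arm, lever and stem below 0.5 N and z of shoulder in the frame of bore between 0.008 and 0.015 m), for 0.3 s.
At the end, for the whole second after the job is handed in: Fingers hold the lever (3 N or more) still and level within 0.035 rad; its foot presses the piston (6 N or more), which the robot does not touch, upright within 0.12 rad and 3 mm in the bore, shoulder 0 to 5 mm below the block top; bystanders within 30 mm of their start (horizontal distance between stem and bore below 0.003 m and angle between stem's own z axis and vertical below 0.12 rad and contact force between each of the fingers, the arm and stem below 0.5 N and z of shoulder in the frame of bore between -0.005 and 0 m and value of joint lever between 1.585 and 1.655 rad and velocity of joint lever between -0.05 and 0.05 rad/s and contact force between lever and stem above 6 N and contact force between the fingers and lever above 3 N and distance of each of brass_a, brass_b, sealant, ferrule from where it was at the start of the episode below 0.03 m); the arm keeps its last pose, push and grip.
It fails at once if the piston is driven on to the end of the spring (seat pressed more than 20 mm) (value of joint seat above 0.02 m).
It fails at once if a bystander is shifted by more than 30 mm or knocked over (distance of any of brass_a, brass_b, sealant, ferrule from where it was at the start of the episode above 0.03 m or angle between any of brass_a, brass_b, sealant, ferrule's own z axis and vertical above 0.5 rad).
It also fails if it takes over 64 s, if anything falls off the work surface, if the arm or the gripper's body presses on something with over 40 N, if the wrist force passes 120 N, or if a joint passes its speed limit or range.

### The arm

A 7-joint arm with a two-finger parallel gripper is mounted at the origin on the work surface. World frame = base frame: x ahead of the robot, y to its left, z up, the work surface at z = 0. Lengths are in m, angles in rad, forces in N, time in s.
With the tool pointing down it reaches from about 0.4 to 0.85 m from the base axis. Payload 4.5 kg.
Tool frame: the origin (TCP) lies at the very end of the fingers, on their centre line; the grasp point (between the pads) lies 19 mm behind it; z points along the fingers, y is the direction in which the jaws open and shut (so a half turn about z gives the same grasp; the last joint's range is limited). The gripper opens to 85 mm and grips with 20 to 120 N. Pads are 22 mm wide; open, the fingers measure 114 mm over their backs; the gripper's body (76 mm by 85 mm) begins 54 mm behind the grasp point. The pads swing forward as they close: fully open they stand 13 mm farther back than shut.
Start: joints at [-1.171, 0.689, -0.195, 1.565, 0.157, 0.902, -0.215], TCP at [0.224, 0.584, 0.231] pointing down, gripper open.
Joint ranges: [-3.01, 3.01], [-0.46, 2.08], [-1.47, 1.51], [0.13, 2.56], [-1, 4.14], [0.04, 2.09], [-2.66, 2.66]. Speed limits (rad/s): [2.57, 2.57, 3.14, 3.14, 3.14, 3.14, 3.14].

### API

Orientations are given as a unit quaternion [w, x, y, z].
In Python, from bench import monitor, cams, job_done gives the robot as it stands.
- The arm moves only by the tool servo_tool, never from a script. Its argument "series" is a list that holds one entry, the list of rows, each a list of 7 numbers: the shift along the tool's x, y, z each as a share of 0.25 m, from -1 to 1, then the turn, a rotation vector about the tool's x, y, z each as a share of 120 degrees, from -1 to 1, then the opening, from 0 (shut) to 1 (fully open). A call has 1 to 20 rows; each row is the pose to reach, as a shift and turn from the pose measured when the call began, along the tool's axes at that moment; what a row does not reach only later rows make up. A row lasts 1/12 s, in which the tool goes at most 41.7 mm and 7.16 degrees, less where a joint would pass 70% of its speed; a pose out of reach is approached as far as the arm can. A call with a number of a shift or a turn outside -1 to 1 is refused whole. A call with a gripper value outside its range is refused whole. The fingers move at their own pace and stop on an object; the grip force is fixed at half the most. Time passes only in rows, so rows that repeat a pose let the fingers close. It gives the time, the measured TCP pose, the force and the opening at its end, in the units of the state.
- monitor.get_obs(): the state, without advancing time (a new reading comes with each control period).
- cams.read_camera(name): name is "side" or "top"; returns the picture (400x640x3 uint8, red, green, blue); there is no depth.
- cams.camera_model(name): a dict with "mtx" (3x3 intrinsics, pixels), "view" (4x4, takes a point from world to camera coordinates). Camera axes: x right, y up, looking along -z (the intrinsics and any distortion apply to the point x, -y, -z); pixel columns grow to the right and rows downward; lengths in m; the calibration is good to about 2 mm. A picture is of the moment at which its call begins. camera_model takes no time and is no camera call.
- job_done(): hands the job in, once; it reports no verdict.
The state is a dict: "time": time; "joint_pos": joint angles; "joint_vel": joint speeds; "joint_efforts": joint torques, N m; "ee_pos": TCP position; "tcp_rot": TCP orientation; "wrist_force": force on the tool from outside, world axes, zero at the start; "ft_torque": the same for the moment, N m; "gripper_width": opening from 0.0 (shut) to 1.0 (fully open).
Only numpy, scipy, OpenCV 4.12 (cv2) and the standard library are available. Lean on these libraries where they do the work, as an engineer would, in place of code of your own. Each camera call takes 0.05 s, during which the arm holds its last target.

## Working session

There is one attempt and no reset: what is moved stays moved. The work goes in short steps, Python scripts to look and compute and a tool call to move; the robot and the scene stay as the last step left them, time stands still between calls to the robot, and variables do not carry over. Pictures are saved under pics/ and viewed, and the job is handed in when it is done.

Besides the shell and the picture viewer there is one more tool, called as name([rows], argument=value, ...), one row to a line, values as JSON. servo_tool: Moves the arm, as the interface text tells. Shift numbers are shares of 0.25 m and turn numbers shares of 120 degrees, none past 1 either way. Its arguments: {"type":"object","properties":{"series":{"type":"array","items":{"type":"array","items":{"type":"array","items":{"type":"number"}}}}},"required":["series"]}

```bash
ls; mkdir -p pics
python3 - <<'E'
from bench import monitor,cams
import cv2,numpy as np
print(monitor.get_obs())
for n in("side","top"):
    im=cams.read_camera(n); cv2.imwrite(f"pics/{n}0.png",im[:,:,::-1]); m=cams.camera_model(n); print(n,m)
E
```

```text
pics
{'time': 0.0, 'joint_pos': array([-1.17117891,  0.68996358, -0.19450705,  1.56639257,  0.1573228 ,
        0.9025013 , -0.21509247]), 'joint_vel': array([-0.00050376,  0.0003827 ,  0.00033553, -0.00056714, -0.00212057,
        0.00078884,  0.0002778 ]), 'joint_efforts': array([-1.34300702e-03, -5.39614213e+01, -1.26657497e+00, -1.58541745e+01,
        9.23848565e-03,  9.53521812e-03, -3.48392248e-06]), 'ee_pos': array([0.22338843, 0.58299496, 0.23048368]), 'tcp_rot': array([-8.95128589e-05,  1.81837984e-01,  9.83328059e-01, -9.31126473e-04]), 'wrist_force': array([-0.16532639,  0.11635869,  0.17113145]), 'ft_torque': array([-0.03981856, -0.02356096, -0.00648938]), 'gripper_width': 0.9990438975604946}
side {'mtx': array([[485.47711078,   0.        , 319.72230966],
       [  0.        , 485.47711078, 204.27826918],
       [  0.        ,   0.        ,   1.        ]]), 'view': array([[ 0.8681536 , -0.4959068 ,  0.01964095, -0.56370118],
       [ 0.32824921,  0.60342844,  0.72672318, -0.33274672],
       [-0.37223887, -0.62446022,  0.68664959, -1.05120214],
       [ 0.        ,  0.        ,  0.        ,  1.        ]])}
top {'mtx': array([[372.45544848,   0.        , 314.30319233],
       [  0.        , 372.45544848, 197.48113847],
       [  0.        ,   0.        ,   1.        ]]), 'view': array([[ 2.86749775e-03, -9.99931451e-01, -1.13520845e-02,
        -4.71333993e-02],
       [ 9.81678370e-01,  6.51929512e-04,  1.90544361e-01,
        -6.83054115e-01],
       [-1.90523899e-01, -1.16904813e-02,  9.81612947e-01,
        -1.00850134e+00],
       [ 0.00000000e+00,  0.00000000e+00,  0.00000000e+00,
         1.00000000e+00]])}
```

View pics/side0.png

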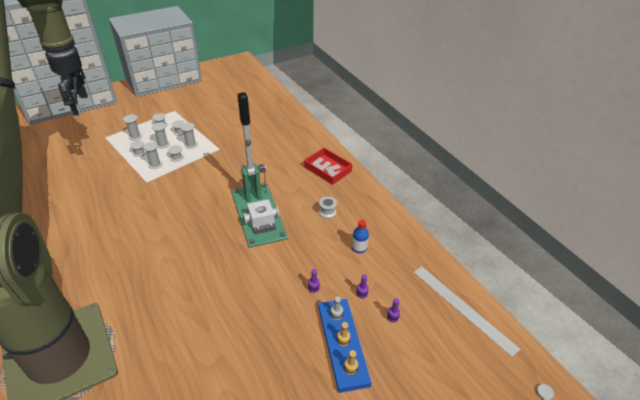

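View pics/top0.png

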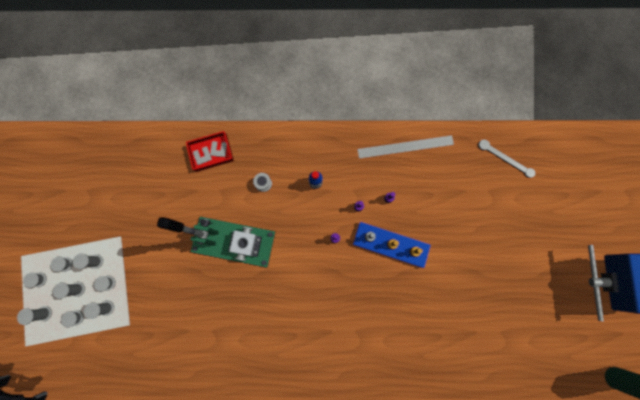

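Run:
```python
import cv2
s=cv2.imread("pics/side0.png");t=cv2.imread("pics/top0.png")
def crop(im,x,y,w,h,k,n): cv2.imwrite(n,cv2.resize(im[y:y+h,x:x+w],None,fx=k,fy=k,interpolation=cv2.INTER_CUBIC))
crop(s,300,260,110,130,4.5,"pics/c1.png") 
crop(s,220,80,100,170,3.5,"pics/c2.png")
crop(t,320,180,130,100,6,"pics/c3.png")
crop(t,150,190,130,100,6,"pics/c4.png")
```

```text
(no output)
```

View pics/c1.png

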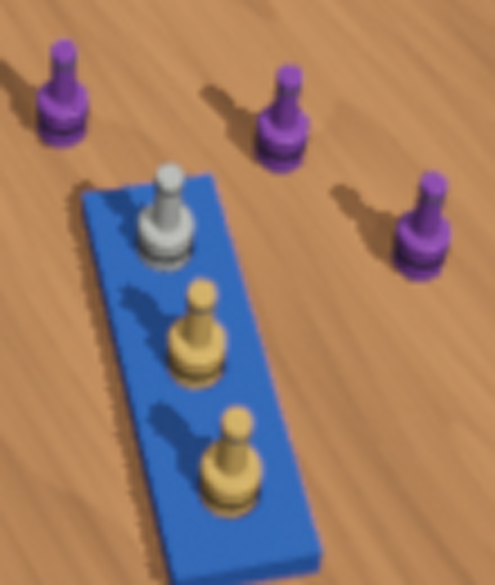

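View pics/c2.png

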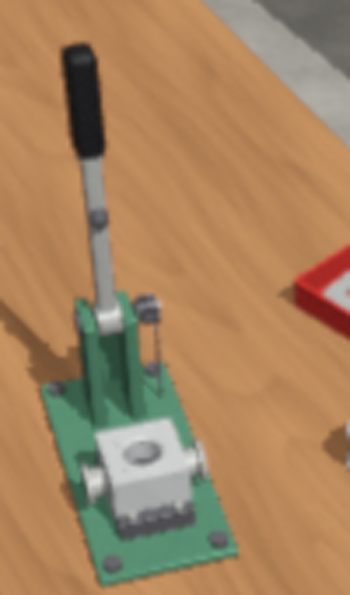

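View pics/c3.png

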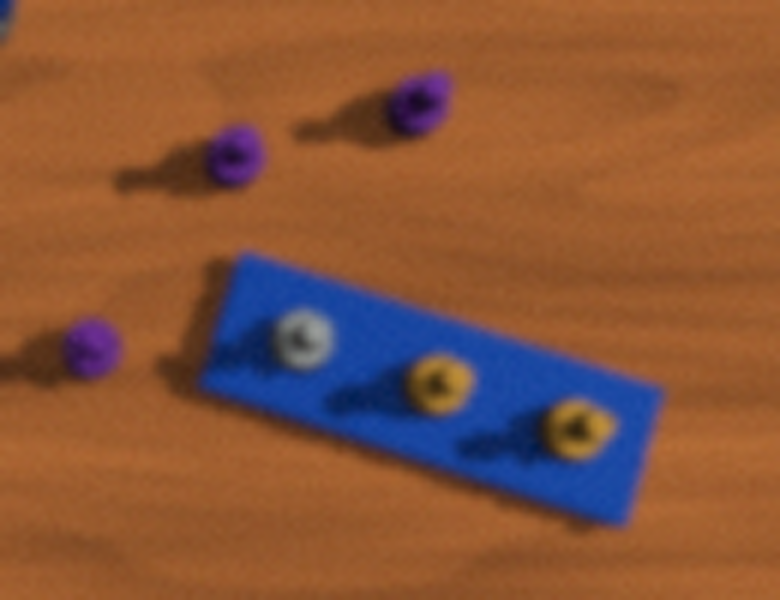

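View pics/c4.png

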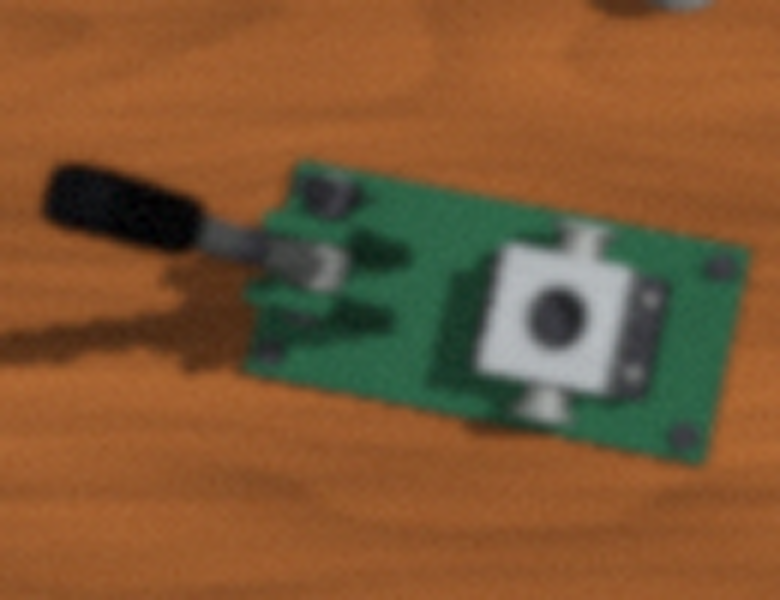

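```bash
cat > h.py <<'E'
import numpy as np
from bench import monitor,cams
from scipy.optimize import least_squares
from scipy.spatial.transform import Rotation as R
C={n:cams.camera_model(n) for n in("side","top")}
def proj(n,P):
    P=np.atleast_2d(P); m=C[n]; c=P@m["view"][:3,:3].T+m["view"][:3,3]
    q=np.c_[c[:,0],-c[:,1],-c[:,2]]@m["mtx"].T
    return q[:,:2]/q[:,2:]
def ray(n,uv,z):
    m=C[n];Rm=m["view"][:3,:3];o=-Rm.T@m["view"][:3,3]
    d=np.linalg.inv(m["mtx"])@np.r_[uv,1]; d=Rm.T@np.array([d[0],-d[1],-d[2]])
    return o+d*(z-o[2])/d[2]
def un(p,k,x,y): return (np.array(p,float)+.5)/k-.5+np.array([x,y])
def rot(a): return np.array([[np.cos(a),-np.sin(a)],[np.sin(a),np.cos(a)]])
E
cat > fit.py <<'E'
from h import *
c1=lambda p:un(p,4.5,300,260);c2=lambda p:un(p,3.5,220,80);c3=lambda p:un(p,6,320,180);c4=lambda p:un(p,6,150,190)
# press : local points
B=lambda sx,sy:(30*sx,30*sy,60)
obs=[("top",c4((507,243)),B(1,1)),("top",c4((637,268)),B(1,-1)),("top",c4((610,395)),B(-1,-1)),("top",c4((476,373)),B(-1,1)),("top",c4((557,318)),(0,0,60)),
("side",c2((97,433)),B(-1,1)),("side",c2((177,421)),B(1,1)),("side",c2((193,477)),B(1,-1)),("side",c2((112,490)),B(-1,-1)),("side",c2((143,453)),(0,0,60))]
pl=[("top",c4((299,160)),(55,1)),("top",c4((750,247)),(55,0)),("top",c4((707,465)),(-55,0)),("top",c4((243,374)),(-55,1)),
("side",c2((42,392)),(-55,1)),("side",c2((103,583)),(-55,0)),("side",c2((237,552)),(55,0))]
def res(q,full=False):
    x,y,a,y0=q;r=[]
    L=obs+[(n,u,(lx,y0*1000+235*k,10)) for n,u,(lx,k) in pl]
    for n,u,l in L:
        l=np.array(l)/1000; w=np.r_[rot(a)@l[:2]+[x,y],l[2]]; r.append(proj(n,w)[0]-u)
    return np.array(r) if full else np.ravel(r)
p0=ray("top",obs[4][1],.06);print("bore top",p0,"side",ray("side",obs[9][1],.06))
s=least_squares(res,[p0[0],p0[1],-.2,-.07],loss="soft_l1");print("press",s.x);print(res(s.x,True).round(1).tolist())
st=[((303,338),(166,228),(169,176)),((440,384),(197,343),(202,291)),((577,428),(230,470),(237,422))]
for a,b,c in st: print("piston",ray("top",c3(a),.042)[:2],ray("side",c1(b),.042)[:2],ray("side",c1(c),.082)[:2])
# rack
o=[("top",c3((243,252)),(35,107.5)),("top",c3((664,387)),(35,-107.5)),("top",c3((628,526)),(-35,-107.5)),("top",c3((203,383)),(-35,107.5)),
("side",c1((83,195)),(-35,107.5)),("side",c1((213,176)),(35,107.5)),("side",c1((322,550)),(35,-107.5)),("side",c1((172,582)),(-35,-107.5))]
def rr(q,full=False):
    r=[]
    for n,u,l in o:
        w=np.r_[rot(q[2])@(np.array(l)/1000)+q[:2],.02]; r.append(proj(n,w)[0]-u)
    for i,(a,b,c) in enumerate(st):
        for n,u,z in (("top",c3(a),.042),("side",c1(b),.042),("side",c1(c),.082)):
            w=np.r_[rot(q[2])@np.array([0,(1-i)*.068])+q[:2],z]; r.append(proj(n,w)[0]-u)
    return np.array(r) if full else np.ravel(r)
s=least_squares(rr,[.57,-.25,-.2],loss="soft_l1");print("rack",s.x,"stem",rot(s.x[2])@[0,.068]+s.x[:2]);print(rr(s.x,True).round(1).tolist())
# grip tip
E
python3 fit.py
```

```text
bore top [0.55367383 0.15778027 0.06      ] side [0.5529572  0.15687743 0.06      ]
press [ 0.55327532  0.15664065 -0.19134511 -0.07699722]
[[0.9, 0.3], [-0.3, 0.1], [-0.5, -0.1], [1.2, -0.6], [0.4, 0.1], [-0.1, 0.8], [-1.6, -0.3], [-0.5, -1.8], [0.6, -0.7], [0.1, 0.0], [-0.0, -0.4], [0.8, -0.0], [0.0, 0.4], [0.0, 0.0], [-0.7, -1.7], [-0.6, 0.2], [1.2, -0.3]]
piston [ 0.57484794 -0.20687825] [ 0.57233639 -0.21004381] [ 0.57371461 -0.20727682]
piston [ 0.55298406 -0.27177061] [ 0.55138894 -0.27364167] [ 0.55334368 -0.27093451]
piston [ 0.53226404 -0.336117  ] [ 0.52975633 -0.33752711] [ 0.53119234 -0.33640031]
rack [ 0.55264551 -0.2719817  -0.32153364] stem [ 0.574135   -0.20746658]
[[-0.1, -0.2], [0.0, 0.5], [-0.4, 0.4], [-0.5, 0.5], [-0.1, -0.0], [-0.1, -0.3], [0.3, 1.3], [0.6, 0.3], [0.2, 0.2], [0.1, -1.2], [0.2, -0.0], [0.1, 0.1], [0.1, -0.8], [-0.0, 0.5], [0.2, 0.4], [0.3, -0.7], [0.0, 0.0]]
```

Pieces fitting "stem" by shape: the silver piston in the rack (top 370,236; side 337,308), brass ones (top 393,244 and 416,251), and purple ones (top 335,238; 359,206; 390,198). In the crop only the first is stainless grey and in the rack, so that one is meant. The two views agree within about 3 mm: stem ≈ (0.574, −0.207), bore ≈ (0.553, 0.157).

```bash
cat >> h.py <<'E'
BORE=np.array([.5533,.1570]);PY=-.1913;STEM=np.array([.5741,-.2072])
def down(jaw):  # jaw angle (world, rad) of tool y, tool z down
    y=np.array([np.cos(jaw),np.sin(jaw),0]);z=np.array([0,0,-1.]);x=np.cross(y,z)
    return R.from_matrix(np.c_[x,y,z])
def now():
    o=monitor.get_obs();q=np.array(o["tcp_rot"]);return o,np.array(o["ee_pos"]),R.from_quat(q[[1,2,3,0]])
def move(p,Rt):
    o,c,Rc=now();d=Rc.inv().apply(np.array(p)-c)/.25;t=(Rc.inv()*Rt).as_rotvec()/np.radians(120)
    print("shift",d.round(3),"turn",t.round(4),"len mm",(np.linalg.norm(np.array(p)-c)*1000).round())
def st():
    o,c,Rc=now();M=Rc.as_matrix();print("t",round(o["time"],2),"p",c.round(4),"jaw deg",np.degrees(np.arctan2(M[1,1],M[0,1])).round(2),"z",M[:,2].round(3),"F",o["wrist_force"].round(1),"g",round(o["gripper_width"],3),"q",o["joint_pos"].round(2))
E
python3 - <<'E'
from h import *
st();move([.42,.25,.28],down(np.radians(71.6)));move([STEM[0],STEM[1],.2],down(np.radians(71.6)))
E
```

```text
t 0.1 p [0.2234 0.5831 0.2306] jaw deg 69.04 z [-0.    -0.002 -1.   ] F [ 0.6  0.6 -0.4] g 1.004 q [-1.17  0.69 -0.19  1.57  0.16  0.9  -0.22]
shift [-1.211 -0.963 -0.196] turn [-0.0008  0.     -0.0213] len mm 390.0
shift [-2.441 -2.45   0.127] turn [-0.0008  0.     -0.0213] len mm 865.0
```

servo_tool([
  [[-0.2,-0.16,-0.03,0,0,0,0.45],[-0.4,-0.32,-0.07,0,0,0,0.45],[-0.6,-0.5,-0.1,0,0,0,0.45],[-0.8,-0.65,-0.15,0,0,0,0.45],[-1,-0.8,-0.18,0,0,-0.02,0.45],[-1,-0.95,-0.2,0,0,-0.02,0.45],[-1,-1,-0.2,0,0,-0.02,0.45],[-1,-1,-0.2,0,0,-0.02,0.45],[-1,-1,-0.2,0,0,-0.02,0.45],[-1,-1,-0.2,0,0,-0.02,0.45],[-1,-1,-0.2,0,0,-0.02,0.45]],
])

```text
time: 1.02
ee_pos: [0.3681, 0.2586, 0.2811]
tcp_rot: [0.0, 0.163, 0.987, -0.001]
wrist_force: [-0.1, 0.1, 0.1]
gripper_width: 0.449
```

Run:
```python
from h import *
st();move([STEM[0],STEM[1],.2],down(np.radians(71.6)))
```

```text
t 1.02 p [0.3681 0.2586 0.2811] jaw deg 71.22 z [-0.    -0.002 -1.   ] F [-0.1  0.1  0.1] g 0.449 q [-0.54  0.4  -0.26  2.    0.15  0.77  0.36]
shift [-1.38  -1.498  0.328] turn [-0.0009  0.0002 -0.0032] len mm 516.0
```

servo_tool([
  [[-0.05,-0.2,0,0,0,0,0.45],[-0.1,-0.35,0,0,0,0,0.45],[-0.2,-0.5,0,0,0,0,0.45],[-0.35,-0.65,0,0,0,0,0.45],[-0.5,-0.8,0,0,0,0,0.45],[-0.65,-0.95,0,0,0,0,0.45],[-0.8,-1,0,0,0,0,0.45],[-0.9,-1,0,0,0,0,0.45],[-0.9,-1,0,0,0,0,0.45],[-0.9,-1,0,0,0,0,0.45],[-0.9,-1,0,0,0,0,0.45]],
])

```text
time: 1.93
ee_pos: [0.5015, -0.0495, 0.281]
tcp_rot: [-0.0, 0.163, 0.987, -0.0]
wrist_force: [-0.0, 0.7, -0.2]
gripper_width: 0.449
```

Run:
```python
from h import *
st();move([STEM[0],STEM[1],.14],down(np.radians(71.6)))
```

```text
t 1.93 p [ 0.5015 -0.0495  0.281 ] jaw deg 71.24 z [-0.001 -0.001 -1.   ] F [-0.   0.7 -0.2] g 0.449 q [ 0.15  0.47 -0.21  1.86  0.13  0.83  1.11]
shift [-0.478 -0.503  0.564] turn [-0.0005 -0.0002 -0.003 ] len mm 224.0
```

servo_tool([
  [[-0.12,-0.13,0.1,0,0,-0.003,0.45],[-0.24,-0.25,0.2,0,0,-0.003,0.45],[-0.36,-0.38,0.3,0,0,-0.003,0.45],[-0.478,-0.503,0.4,0,0,-0.003,0.45],[-0.478,-0.503,0.5,0,0,-0.003,0.45],[-0.478,-0.503,0.564,0,0,-0.003,0.45],[-0.478,-0.503,0.564,0,0,-0.003,0.45],[-0.478,-0.503,0.564,0,0,-0.003,0.45]],
])

```text
time: 2.6
ee_pos: [0.5732, -0.2041, 0.1391]
tcp_rot: [-0.002, 0.159, 0.987, 0.001]
wrist_force: [0.7, 0.5, 0.4]
gripper_width: 0.449
```

Run:
```python
from h import *
import cv2
st();move([STEM[0],STEM[1],.047],down(np.radians(71.6)))
a=cams.read_camera("side")[200:390,250:420,::-1];b=cams.read_camera("top")[180:280,300:440,::-1]
cv2.imwrite("pics/d1.png",np.hstack([cv2.resize(a,None,fx=2.1,fy=2.1,interpolation=2)[:399],cv2.resize(b,(399*140//100*8//10,399),interpolation=2)]))
```

```text
t 2.6 p [ 0.5732 -0.2041  0.1391] jaw deg 71.75 z [-0.004  0.002 -1.   ] F [0.7 0.5 0.4] g 0.449 q [ 0.37  0.79 -0.18  1.7   0.2   0.68  1.33]
shift [-0.009 -0.011  0.369] turn [ 0.0003 -0.0021  0.0013] len mm 92.0
```

View pics/d1.png

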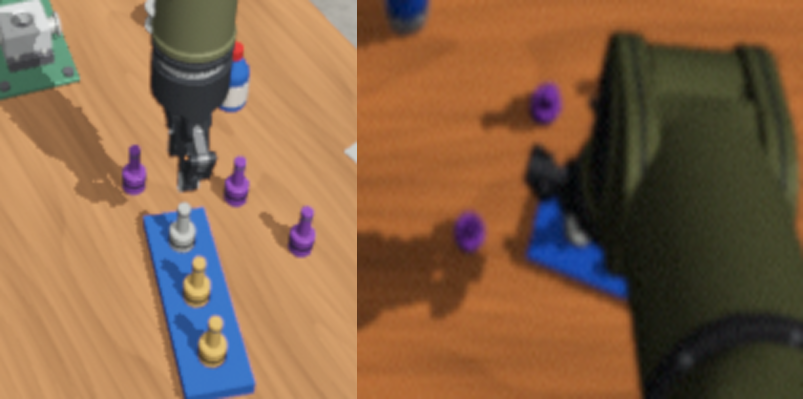

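The open fingers are above the grey piston (at 183,228 in the left panel) and clear of its neighbours. Descending.

servo_tool([
  [[-0.009,-0.011,0.08,0,-0.002,0.001,0.45],[-0.009,-0.011,0.16,0,-0.002,0.001,0.45],[-0.009,-0.011,0.24,0,-0.002,0.001,0.45],[-0.009,-0.011,0.3,0,-0.002,0.001,0.45],[-0.009,-0.011,0.34,0,-0.002,0.001,0.45],[-0.009,-0.011,0.367,0,-0.002,0.001,0.45],[-0.009,-0.011,0.367,0,-0.002,0.001,0.45],[-0.009,-0.011,0.367,0,-0.002,0.001,0.45]],
])

```text
time: 3.37
ee_pos: [0.5773, -0.2072, 0.051]
tcp_rot: [0.003, 0.159, 0.987, 0.0]
wrist_force: [0.3, -0.1, 0.3]
gripper_width: 0.454
```

Run:
```python
from h import *
import cv2
st();move([STEM[0],STEM[1],.047],down(np.radians(71.6)))
a=cams.read_camera("side")[230:380,290:410,::-1]
cv2.imwrite("pics/d2.png",cv2.resize(a,None,fx=4,fy=4,interpolation=2))
```

```text
t 3.37 p [ 0.5773 -0.2072  0.051 ] jaw deg 71.72 z [ 0.007 -0.001 -1.   ] F [ 0.3 -0.1  0.3] g 0.454 q [ 0.35  0.92 -0.14  1.73  0.24  0.5   1.31]
shift [ 0.012 -0.004  0.016] turn [0.0005 0.0032 0.001 ] len mm 5.0
```

View pics/d2.png

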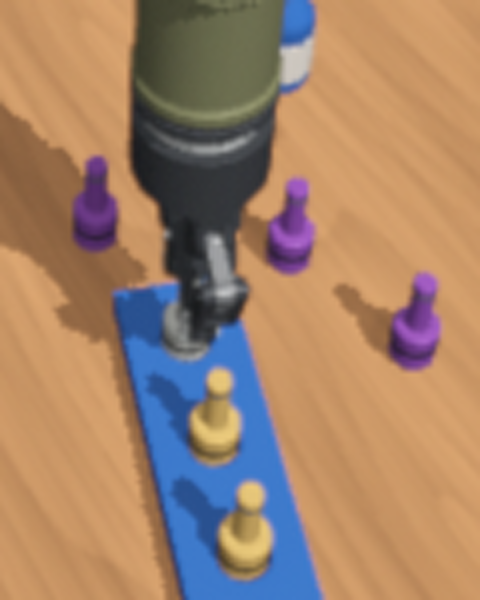

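servo_tool([
  [[0.012,-0.004,0.014,0,0.003,0.001,0.45],[0.012,-0.004,0.014,0,0.003,0.001,0.45],[0.012,-0.004,0.014,0,0.003,0.001,0.45],[0.012,-0.004,0.014,0,0.003,0.001,0.45]],
])

```text
time: 3.75
ee_pos: [0.5744, -0.2076, 0.048]
tcp_rot: [0.001, 0.16, 0.987, 0.0]
wrist_force: [-1.0, -0.0, 0.1]
gripper_width: 0.448
```

Run:
```python
from h import *
st();move([STEM[0],STEM[1],.047],down(np.radians(71.6)))
```

```text
t 3.75 p [ 0.5744 -0.2076  0.048 ] jaw deg 71.57 z [ 0.002  0.001 -1.   ] F [-1.  -0.   0.1] g 0.448 q [ 0.35  0.92 -0.14  1.73  0.24  0.5   1.31]
shift [0.002 0.001 0.004] turn [ 0.0005  0.0007 -0.0003] len mm 1.0
```

servo_tool([
  [[0,0,0,0,0,0,0.3],[0,0,0,0,0,0,0.2],[0,0,0,0,0,0,0.1],[0,0,0,0,0,0,0],[0,0,0,0,0,0,0],[0,0,0,0,0,0,0],[0,0,0,0,0,0,0],[0,0,0,0,0,0,0],[0,0,0,0,0,0,0],[0,0,0,0,0,0,0]],
])

```text
time: 4.58
ee_pos: [0.5746, -0.2077, 0.0482]
tcp_rot: [0.001, 0.16, 0.987, 0.0]
wrist_force: [0.1, 0.7, 4.5]
gripper_width: 0.135
```

Run:
```python
from h import *
st()
```

```text
t 4.58 p [ 0.5746 -0.2077  0.0482] jaw deg 71.57 z [ 0.002  0.    -1.   ] F [0.1 0.7 4.5] g 0.135 q [ 0.35  0.92 -0.14  1.73  0.24  0.5   1.31]
```

servo_tool([
  [[0,0,-0.03,0,0,0,0],[0,0,-0.08,0,0,0,0],[0,0,-0.16,0,0,0,0],[0,0,-0.26,0,0,0,0],[0,0,-0.36,0,0,0,0],[0,0,-0.48,0,0,0,0],[0,0,-0.6,0,0,0,0],[0,0,-0.6,0,0,0,0],[0,0,-0.6,0,0,0,0]],
])

```text
time: 5.33
ee_pos: [0.5752, -0.2079, 0.2005]
tcp_rot: [0.003, 0.16, 0.987, 0.0]
wrist_force: [-0.6, -0.4, -3.6]
gripper_width: 0.138
```

Run:
```python
from h import *
import cv2
st();move([BORE[0],BORE[1]-.13,.2],down(PY+np.pi/2));move([BORE[0],BORE[1],.14],down(PY+np.pi/2))
a=cams.read_camera("side")[180:330,270:390,::-1]
cv2.imwrite("pics/d3.png",cv2.resize(a,None,fx=4,fy=4,interpolation=2))
```

```text
t 5.33 p [ 0.5752 -0.2079  0.2005] jaw deg 71.57 z [ 0.006 -0.001 -1.   ] F [-0.6 -0.4 -3.6] g 0.138 q [ 0.39  0.71 -0.2   1.65  0.18  0.8   1.36]
shift [0.38  0.864 0.001] turn [ 0.0004  0.0028 -0.0623] len mm 236.0
shift [0.546 1.357 0.24 ] turn [ 0.0004  0.0028 -0.0623] len mm 371.0
```

View pics/d3.png

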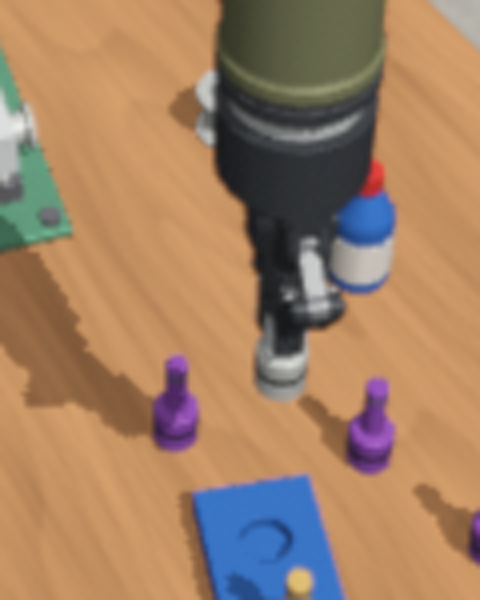

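The piston is held upright and clear of its hole. Travelling to the bore.

servo_tool([
  [[0.04,0.1,0,0,0.003,0,0],[0.09,0.22,0,0,0.003,-0.01,0],[0.14,0.34,0,0,0.003,-0.02,0],[0.19,0.46,0,0,0.003,-0.03,0],[0.24,0.58,0,0,0.003,-0.04,0],[0.29,0.7,0,0,0.003,-0.05,0],[0.34,0.82,0,0,0.003,-0.062,0],[0.38,0.92,0,0,0.003,-0.062,0],[0.4,0.98,0,0,0.003,-0.062,0],[0.41,1,0,0,0.003,-0.062,0],[0.41,1,0,0,0.003,-0.062,0],[0.41,1,0,0,0.003,-0.062,0]],
])

```text
time: 6.38
ee_pos: [0.5549, 0.0603, 0.1978]
tcp_rot: [-0.003, 0.096, 0.995, -0.0]
wrist_force: [-0.5, -0.8, -2.6]
gripper_width: 0.135
```

Run:
```python
from h import *
st();move([BORE[0],BORE[1],.15],down(PY+np.pi/2))
```

```text
t 6.38 p [0.5549 0.0603 0.1978] jaw deg 78.96 z [-0.006  0.    -1.   ] F [-0.5 -0.8 -2.6] g 0.135 q [-0.07  0.65 -0.2   1.8   0.18  0.72  1.01]
shift [0.079 0.379 0.191] turn [-0.0005 -0.0029 -0.0007] len mm 108.0
```

servo_tool([
  [[0.01,0.06,0,0,-0.003,0,0],[0.03,0.14,0.02,0,-0.003,0,0],[0.05,0.23,0.06,0,-0.003,0,0],[0.07,0.31,0.11,0,-0.003,0,0],[0.079,0.36,0.16,0,-0.003,0,0],[0.079,0.379,0.19,0,-0.003,0,0],[0.079,0.379,0.191,0,-0.003,0,0],[0.079,0.379,0.191,0,-0.003,0,0],[0.079,0.379,0.191,0,-0.003,0,0],[0.079,0.379,0.191,0,-0.003,0,0],[0.079,0.379,0.191,0,-0.003,0,0]],
])

```text
time: 7.3
ee_pos: [0.554, 0.1557, 0.1507]
tcp_rot: [0.001, 0.097, 0.995, -0.001]
wrist_force: [-0.2, -0.8, -2.4]
gripper_width: 0.139
```

Run:
```python
from h import *
import cv2
a=cams.read_camera("side");b=cams.read_camera("top")
cv2.imwrite("pics/side4.png",a[:,:,::-1]);cv2.imwrite("pics/top4.png",b[:,:,::-1])
st();move([BORE[0],BORE[1],.11],down(PY+np.pi/2))
cv2.imwrite("pics/d4.png",cv2.resize(a[130:250,210:310,::-1],None,fx=5,fy=5,interpolation=2))
cv2.imwrite("pics/d5.png",cv2.resize(b[190:290,180:310,::-1],None,fx=6,fy=6,interpolation=2))
```

```text
t 7.4 p [0.5537 0.1564 0.1506] jaw deg 78.89 z [ 0.001 -0.001 -1.   ] F [-0.4  0.5 -2.7] g 0.14 q [-0.26  0.73 -0.16  1.8   0.19  0.63  0.84]
shift [0.002 0.002 0.162] turn [-0.0005  0.0005 -0.0012] len mm 41.0
```

View pics/d4.png

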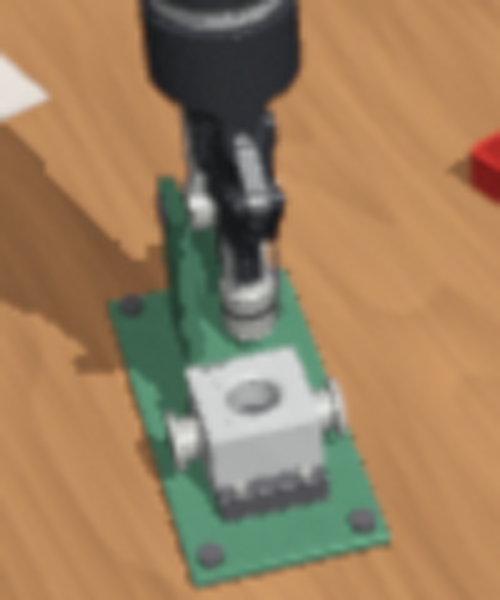

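View pics/d5.png

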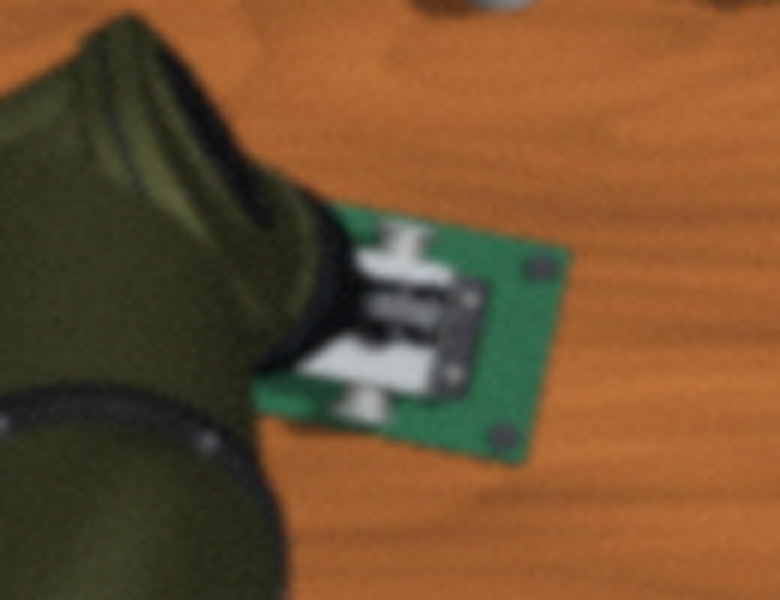

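View pics/side4.png

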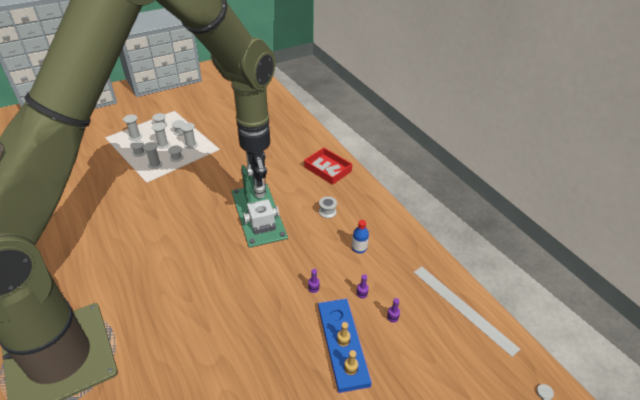

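View pics/top4.png

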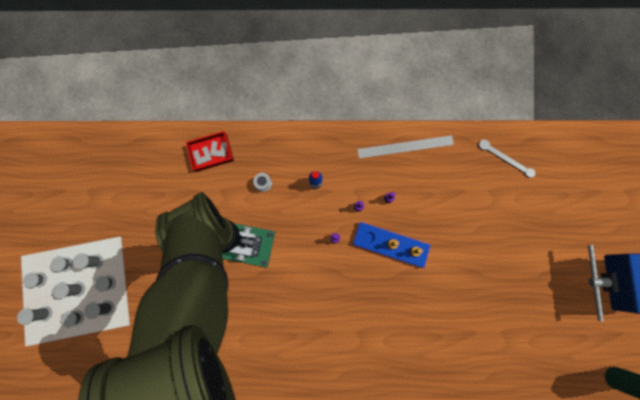

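Run:
```python
from h import *
un5=lambda p:un(p,5,210,130)
# bore centre and stem underside/foot as seen
b=un5((253,396)); print("bore side now",ray("side",b,.06))
c=un5((249,325)); print("foot px",c, ray("side",c,.1506-.038))
print(proj("side",[[.5537,.1564,.1126],[.5537,.1564,.1446],[BORE[0],BORE[1],.06]]))
```

```text
bore side now [0.55268904 0.1582291  0.06      ]
foot px [259.4 194.6] [0.55351032 0.15694424 0.1126    ]
[[259.55240929 194.69909047]
 [258.74251545 185.54050113]
 [260.59669617 209.0017854 ]]
```

Foot position in the side view matches the prediction within 0.2 px. Lowering in two stages.

servo_tool([
  [[0.002,0.003,0.04,0,0,0,0],[0.002,0.003,0.08,0,0,0,0],[0.002,0.003,0.12,0,0,0,0],[0.002,0.003,0.14,0,0,0,0],[0.002,0.003,0.16,0,0,0,0],[0.002,0.003,0.16,0,0,0,0],[0.002,0.003,0.16,0,0,0,0],[0.002,0.003,0.16,0,0,0,0]],
])

```text
time: 8.07
ee_pos: [0.5537, 0.1573, 0.1107]
tcp_rot: [0.001, 0.097, 0.995, -0.0]
wrist_force: [0.4, -0.5, -2.1]
gripper_width: 0.137
```

```bash
sed -i 's/BORE=np.array(\[.5533,.1570\])/BORE=np.array([.5532,.1572])/' h.py
python3 - <<'E'
from h import *
st();move([BORE[0],BORE[1],.08],down(PY+np.pi/2))
E
```

```text
t 8.07 p [0.5537 0.1573 0.1107] jaw deg 78.89 z [ 0.001 -0.001 -1.   ] F [ 0.4 -0.5 -2.1] g 0.137 q [-0.27  0.79 -0.14  1.82  0.2   0.54  0.83]
shift [ 0.002 -0.001  0.123] turn [-0.0004  0.0007 -0.0012] len mm 31.0
```

servo_tool([
  [[0.002,0,0.02,0,0,0,0],[0.002,0,0.035,0,0,0,0],[0.002,0,0.05,0,0,0,0],[0.002,0,0.065,0,0,0,0],[0.002,0,0.075,0,0,0,0],[0.002,0,0.075,0,0,0,0],[0.002,0,0.075,0,0,0,0]],
])

```text
time: 8.65
ee_pos: [0.5531, 0.1577, 0.0918]
tcp_rot: [0.001, 0.097, 0.995, -0.0]
wrist_force: [-0.7, 0.9, -2.3]
gripper_width: 0.136
```

Run:
```python
from h import *
st();move([BORE[0],BORE[1],.08],down(PY+np.pi/2))
```

```text
t 8.65 p [0.5531 0.1577 0.0918] jaw deg 78.91 z [ 0.001 -0.001 -1.   ] F [-0.7  0.9 -2.3] g 0.136 q [-0.28  0.82 -0.13  1.83  0.21  0.5   0.82]
shift [-0.001 -0.002  0.047] turn [-0.0003  0.0006 -0.001 ] len mm 12.0
```

servo_tool([
  [[0,0,0.012,0,0,0,0],[0,0,0.024,0,0,0,0],[0,0,0.036,0,0,0,0],[0,0,0.044,0,0,0,0],[0,0,0.044,0,0,0,0],[0,0,0.044,0,0,0,0]],
])

```text
time: 9.15
ee_pos: [0.5531, 0.1577, 0.0805]
tcp_rot: [0.0, 0.097, 0.995, -0.0]
wrist_force: [0.0, 1.0, -2.9]
gripper_width: 0.143
```

Run:
```python
from h import *
st()
import cv2
a=cams.read_camera("side")
cv2.imwrite("pics/d6.png",cv2.resize(a[130:250,210:310,::-1],None,fx=5,fy=5,interpolation=2))
```

```text
t 9.15 p [0.5531 0.1577 0.0805] jaw deg 78.91 z [ 0.001 -0.001 -1.   ] F [ 0.   1.  -2.9] g 0.143 q [-0.28  0.84 -0.13  1.84  0.21  0.48  0.82]
```

View pics/d6.png

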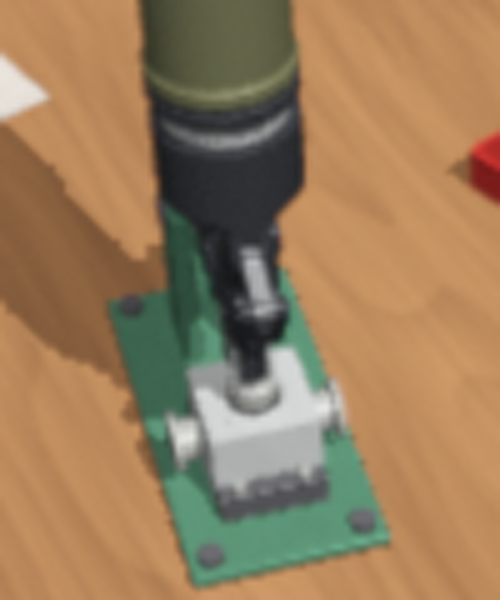

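The piston is in the bore, with its shoulder a little proud of the block and no side force. Releasing.

servo_tool([
  [[0,0,0,0,0,0,0.2],[0,0,0,0,0,0,0.3],[0,0,0,0,0,0,0.4],[0,0,0,0,0,0,0.4],[0,0,0,0,0,0,0.4],[0,0,0,0,0,0,0.4]],
])

```text
time: 9.7
ee_pos: [0.5532, 0.1576, 0.0808]
tcp_rot: [0.001, 0.097, 0.995, -0.0]
wrist_force: [-0.3, -0.5, -0.5]
gripper_width: 0.405
```

servo_tool([
  [[0,0,-0.02,0,0,0,0.4],[0,0,-0.06,0,0,0,0.4],[0,0,-0.12,0,0,0,0.4],[0,0,-0.2,0,0,0,0.4],[0,0,-0.28,0,0,0,0.4],[0,0,-0.36,0,0,0,0.4],[0,0,-0.36,0,0,0,0.4],[0,0,-0.36,0,0,0,0.4]],
])

```text
time: 10.37
ee_pos: [0.554, 0.158, 0.1726]
tcp_rot: [0.002, 0.097, 0.995, 0.0]
wrist_force: [1.0, -1.0, -0.8]
gripper_width: 0.403
```

Run:
```python
from h import *
st()
import cv2
a=cams.read_camera("side")
cv2.imwrite("pics/d7.png",cv2.resize(a[130:250,210:310,::-1],None,fx=5,fy=5,interpolation=2))
print(proj("side",[[*BORE,.072],[*BORE,.112]])*5-np.array([210,130])*5+2)
```

```text
t 10.37 p [0.554  0.158  0.1726] jaw deg 78.9 z [ 0.004  0.    -1.   ] F [ 1.  -1.  -0.8] g 0.403 q [-0.26  0.7  -0.17  1.78  0.18  0.67  0.85]
[[253.23031809 380.78258455]
 [248.33287202 325.74557953]]
```

View pics/d7.png

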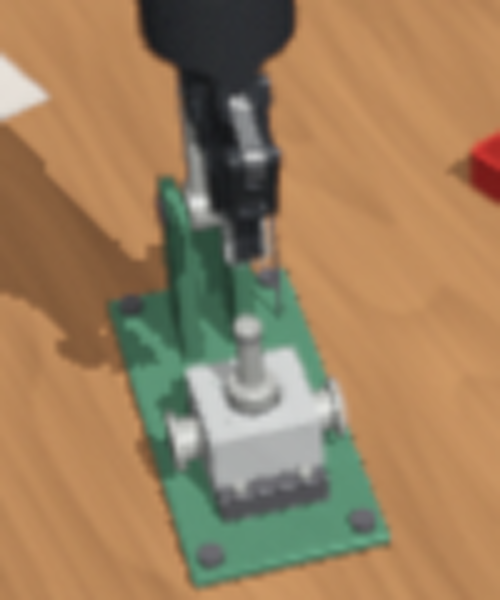

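Piston top seen at (248,325) and shoulder near (253,382), exactly where predicted for resting on the spring. Now up and over to the back of the lever.

```bash
cat >> h.py <<'E'
def W(y,z,x=0.): return np.r_[rot(PY)@np.array([x,y])+BORE,z]
D=down(PY+np.pi/2)
def P(): 
    o,c,_=now(); return np.r_[rot(PY).T@(c[:2]-BORE),c[2]]
E
python3 - <<'E'
from h import *
move(W(0,.42),D);move(W(.17,.42),D);move(W(.17,.325),D)
E
```

```text
shift [-0.003 -0.002 -0.994] turn [-0.0001  0.001  -0.0011] len mm 249.0
shift [-0.001  0.678 -0.995] turn [-0.0001  0.001  -0.0011] len mm 301.0
shift [-0.     0.678 -0.615] turn [-0.0001  0.001  -0.0011] len mm 229.0
```

servo_tool([
  [[0,0,-0.1,0,0,0,0.3],[0,0,-0.22,0,0,0,0.2],[0,0,-0.34,0,0,0,0.1],[0,0,-0.46,0,0,0,0],[0,0,-0.58,0,0,0,0],[0,0,-0.7,0,0,0,0],[0,0,-0.82,0,0,0,0],[0,0,-0.94,0,0,0,0],[0,0,-1,0,0,0,0],[0,0,-1,0,0,0,0],[0,0,-1,0,0,0,0],[0,0,-1,0,0,0,0]],
])

```text
time: 11.42
ee_pos: [0.5518, 0.1574, 0.4194]
tcp_rot: [-0.001, 0.097, 0.995, -0.001]
wrist_force: [-0.9, 0.4, -0.8]
gripper_width: 0.002
```

Run:
```python
from h import *
st();print(P())
import cv2
a=cams.read_camera("side")
cv2.imwrite("pics/d8.png",a[:,:,::-1])
move(W(.17,.42),D)
```

```text
t 11.42 p [0.5518 0.1574 0.4194] jaw deg 78.91 z [-0.002 -0.002 -1.   ] F [-0.9  0.4 -0.8] g 0.002 q [-0.24  0.45 -0.2   1.42  0.09  1.28  0.93]
[-1.42109664e-03 -8.25371837e-05  4.19357041e-01]
shift [-0.004  0.68  -0.005] turn [-0.0012 -0.0008 -0.0011] len mm 170.0
```

View pics/d8.png

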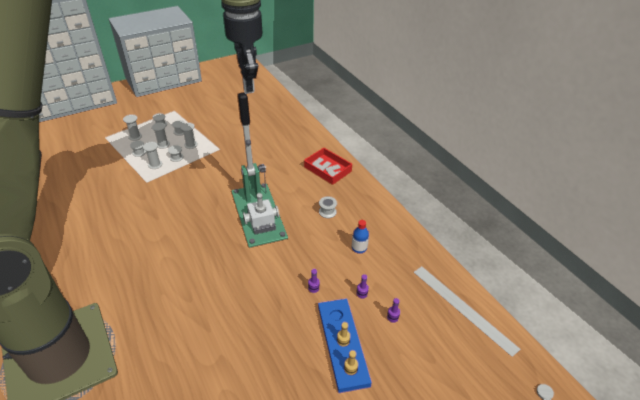

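The tool is above the parked lever (grip tip at about 243,95), and the piston is standing in the block.

servo_tool([
  [[0,0.08,0,0,0,0,0],[0,0.2,0,0,0,0,0],[0,0.32,0,0,0,0,0],[0,0.44,0,0,0,0,0],[0,0.56,0,0,0,0,0],[-0.004,0.68,0,0,0,0,0],[-0.004,0.68,0.05,0,0,0,0],[-0.004,0.68,0.15,0,0,0,0],[-0.004,0.68,0.25,0,0,0,0],[-0.004,0.68,0.35,0,0,0,0],[-0.004,0.68,0.38,0,0,0,0],[-0.004,0.68,0.38,0,0,0,0],[-0.004,0.68,0.38,0,0,0,0]],
])

```text
time: 12.55
ee_pos: [0.5853, 0.3238, 0.3237]
tcp_rot: [-0.001, 0.097, 0.995, -0.001]
wrist_force: [-0.5, 0.4, 0.2]
gripper_width: -0.0
```

Run:
```python
from h import *
st();print(P())
import cv2
a=cams.read_camera("side");b=cams.read_camera("top")
cv2.imwrite("pics/d9.png",cv2.resize(a[0:200,180:310,::-1],None,fx=3,fy=3,interpolation=2))
print((proj("side",[W(.1118,.3505),W(.1118,.35,.012),now()[1]])-[180,0])*3+1)
H=.1;Hz=.1155
# path: corner contact, r=.21, t=.0145
o,c,Rc=now()
for th in [0,.1,.2,.3,.4,.5,.6,.7,.8,.9,1.0,1.1,1.2,1.3,1.4,1.45,1.5,1.55,1.6,1.62]:
    f=th-.05;r=.21
    y=H-r*np.sin(f)+.014*np.cos(f);z=Hz+r*np.cos(f)+.014*np.sin(f)
    p=W(y+.0145,z); print(th,(y+.0145).round(4),z.round(4),(Rc.inv().apply(p-c)/.25).round(3))
```

```text
t 12.55 p [0.5853 0.3238 0.3237] jaw deg 78.91 z [-0.003 -0.002 -1.   ] F [-0.5  0.4  0.2] g -0.0 q [-0.47  0.67 -0.2   1.29  0.13  1.2   0.69]
[-2.04973514e-04  1.69648279e-01  3.23661421e-01]
[[187.24078664 281.69290056]
 [201.72471374 280.01803212]
 [175.86189773 273.38828542]]
0 0.139 0.3245 [ 0.001 -0.126  0.004]
0.1 0.118 0.3259 [ 0.001 -0.21  -0.002]
0.2 0.097 0.3252 [ 0.001 -0.294  0.001]
0.3 0.0761 0.3224 [ 0.001 -0.377  0.012]
0.4 0.0556 0.3176 [ 0.001 -0.459  0.032]
0.5 0.0358 0.3107 [ 0.    -0.538  0.059]
0.6 0.0167 0.3018 [ 0.    -0.615  0.094]
0.7 -0.0014 0.2912 [ 0.    -0.687  0.137]
0.8 -0.0184 0.2787 [-0.    -0.755  0.187]
0.9 -0.034 0.2646 [-0.    -0.817  0.243]
1.0 -0.0482 0.249 [-0.    -0.874  0.306]
1.1 -0.0607 0.2321 [-0.    -0.924  0.373]
1.2 -0.0715 0.2141 [-0.    -0.967  0.446]
1.3 -0.0804 0.195 [-0.    -1.003  0.522]
1.4 -0.0873 0.1752 [-1.000e-03 -1.031e+00  6.010e-01]
1.45 -0.0901 0.165 [-1.000e-03 -1.041e+00  6.420e-01]
1.5 -0.0923 0.1547 [-1.00e-03 -1.05e+00  6.83e-01]
1.55 -0.094 0.1443 [-1.000e-03 -1.057e+00  7.250e-01]
1.6 -0.0952 0.1339 [-1.000e-03 -1.062e+00  7.670e-01]
1.62 -0.0955 0.1297 [-1.000e-03 -1.063e+00  7.830e-01]
```

View pics/d9.png

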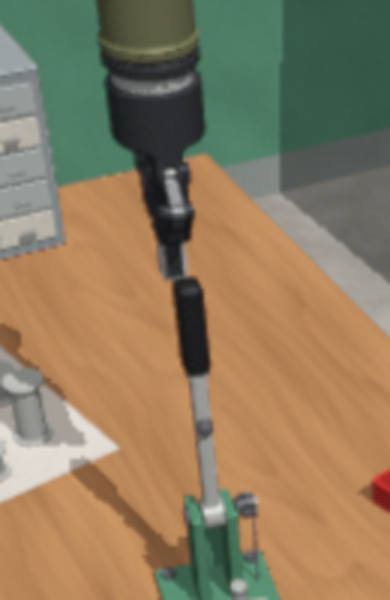

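Fingers are behind the grip in its plane (tip seen at 172,275, grip top at 187,283, as predicted). Following the arc now.

servo_tool([
  [[0,-0.06,0,0,0,0,0],[0,-0.12,0.003,0,0,0,0],[0,-0.17,0.002,0,0,0,0],[0,-0.22,0,0,0,0,0],[0,-0.27,0,0,0,0,0],[0,-0.32,0.005,0,0,0,0],[0,-0.377,0.012,0,0,0,0],[0,-0.42,0.022,0,0,0,0],[0,-0.459,0.032,0,0,0,0],[0,-0.5,0.045,0,0,0,0],[0,-0.538,0.059,0,0,0,0],[0,-0.538,0.059,0,0,0,0],[0,-0.538,0.059,0,0,0,0]],
])

```text
time: 13.73
ee_pos: [0.56, 0.1916, 0.3104]
tcp_rot: [-0.0, 0.097, 0.995, -0.001]
wrist_force: [0.4, 1.2, 2.5]
gripper_width: 0.004
```

Run:
```python
from h import *
st();print(P())
import cv2
a=cams.read_camera("side")
cv2.imwrite("pics/e1.png",cv2.resize(a[0:230,180:310,::-1],None,fx=2.6,fy=2.6,interpolation=2))
o,c,Rc=now()
for th in [.5,.6,.7,.8,.9,1.0,1.1,1.2,1.3,1.4]:
    f=th-.05;r=.21
    y=.1-r*np.sin(f)+.014*np.cos(f);z=.1155+r*np.cos(f)+.014*np.sin(f)
    p=W(y+.0145,z); print(th,(Rc.inv().apply(p-c)/.25).round(3))
```

```text
t 13.73 p [0.56   0.1916 0.3104] jaw deg 78.84 z [-0.    -0.001 -1.   ] F [0.4 1.2 2.5] g 0.004 q [-0.28  0.56 -0.21  1.56  0.13  1.03  0.84]
[1.29305805e-04 3.50533589e-02 3.10368940e-01]
0.5 [ 0.    -0.001 -0.   ]
0.6 [ 0.    -0.077  0.035]
0.7 [-0.    -0.15   0.078]
0.8 [-0.    -0.218  0.128]
0.9 [-0.    -0.28   0.184]
1.0 [-0.    -0.337  0.246]
1.1 [-0.001 -0.387  0.314]
1.2 [-0.001 -0.43   0.386]
1.3 [-0.001 -0.466  0.462]
1.4 [-0.001 -0.493  0.542]
```

View pics/e1.png

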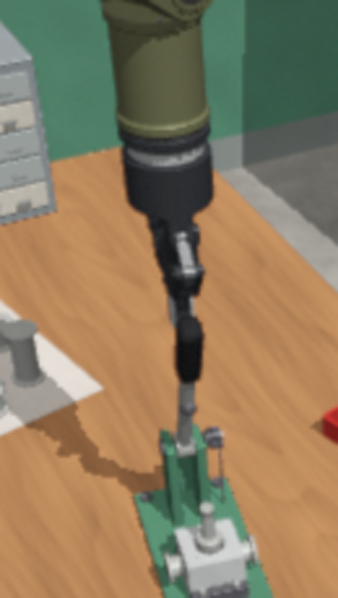

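The lever is following, with about 2.8 N at the tip, in plane. Continuing to about 1.35 rad.

servo_tool([
  [[0,-0.038,0.016,0,0,0,0],[0,-0.077,0.035,0,0,0,0],[0,-0.114,0.056,0,0,0,0],[0,-0.15,0.078,0,0,0,0],[0,-0.185,0.102,0,0,0,0],[0,-0.218,0.128,0,0,0,0],[0,-0.25,0.155,0,0,0,0],[0,-0.28,0.184,0,0,0,0],[0,-0.309,0.214,0,0,0,0],[0,-0.337,0.246,0,0,0,0],[0,-0.363,0.279,0,0,0,0],[0,-0.387,0.314,0,0,0,0],[0,-0.41,0.349,0,0,0,0],[0,-0.43,0.386,0,0,0,0],[0,-0.449,0.423,0,0,0,0],[0,-0.466,0.462,0,0,0,0],[0,-0.466,0.462,0,0,0,0],[0,-0.466,0.462,0,0,0,0]],
])

```text
time: 15.28
ee_pos: [0.5369, 0.0778, 0.1943]
tcp_rot: [-0.001, 0.097, 0.995, -0.0]
wrist_force: [-1.1, -0.9, 1.8]
gripper_width: 0.005
```

Run:
```python
from h import *
st();print(P())
import cv2
a=cams.read_camera("side")
cv2.imwrite("pics/e2.png",cv2.resize(a[70:260,180:310,::-1],None,fx=3,fy=3,interpolation=2))
o,c,Rc=now()
for th in [1.3,1.35,1.4,1.45,1.5,1.55,1.58,1.6,1.62]:
    f=th-.05;r=.21
    y=.1-r*np.sin(f)+.014*np.cos(f);z=.1155+r*np.cos(f)+.014*np.sin(f)
    p=W(y+.0145,z); print(th,(Rc.inv().apply(p-c)/.25).round(3))
```

```text
t 15.28 p [0.5369 0.0778 0.1943] jaw deg 78.89 z [-0.002 -0.001 -1.   ] F [-1.1 -0.9  1.8] g 0.005 q [-0.11  0.63 -0.2   1.85  0.19  0.67  0.96]
[-0.0008945  -0.08102115  0.19430371]
1.3 [-0.003  0.    -0.001]
1.35 [-0.003 -0.014  0.039]
1.4 [-0.003 -0.027  0.079]
1.45 [-0.003 -0.038  0.119]
1.5 [-0.003 -0.047  0.161]
1.55 [-0.003 -0.054  0.202]
1.58 [-0.003 -0.057  0.227]
1.6 [-0.003 -0.059  0.244]
1.62 [-0.003 -0.06   0.261]
```

View pics/e2.png

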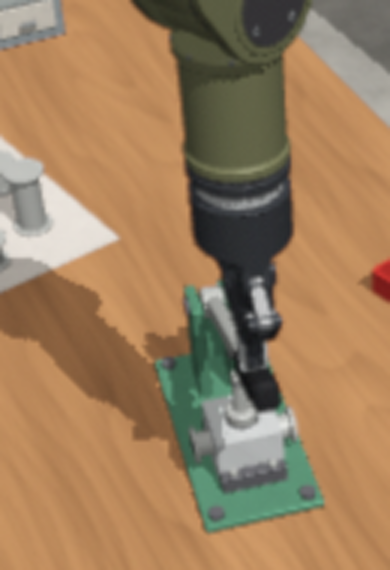

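servo_tool([
  [[-0.002,-0.01,0.02,0,0,0,0],[-0.003,-0.014,0.039,0,0,0,0],[-0.003,-0.02,0.059,0,0,0,0],[-0.003,-0.027,0.079,0,0,0,0],[-0.003,-0.033,0.099,0,0,0,0],[-0.003,-0.038,0.119,0,0,0,0],[-0.003,-0.043,0.14,0,0,0,0],[-0.003,-0.047,0.16,0,0,0,0],[-0.003,-0.051,0.18,0,0,0,0],[-0.003,-0.054,0.202,0,0,0,0],[-0.003,-0.054,0.202,0,0,0,0],[-0.003,-0.054,0.202,0,0,0,0]],
])

```text
time: 16.33
ee_pos: [0.5354, 0.065, 0.1443]
tcp_rot: [-0.001, 0.097, 0.995, -0.0]
wrist_force: [-1.1, 0.3, 6.3]
gripper_width: -0.003
```

Run:
```python
from h import *
st();print(P())
import cv2
a=cams.read_camera("side")
cv2.imwrite("pics/e3.png",cv2.resize(a[120:260,200:310,::-1],None,fx=4,fy=4,interpolation=2))
move(W(-.0955,.1297),D)
```

```text
t 16.33 p [0.5354 0.065  0.1443] jaw deg 78.92 z [-0.001 -0.    -1.   ] F [-1.1  0.3  6.3] g -0.003 q [-0.1   0.71 -0.17  1.91  0.22  0.55  0.96]
[ 3.61601802e-05 -9.38894070e-02  1.44265682e-01]
shift [ 0.    -0.007  0.059] turn [-0.0001 -0.0005 -0.001 ] len mm 15.0
```

View pics/e3.png

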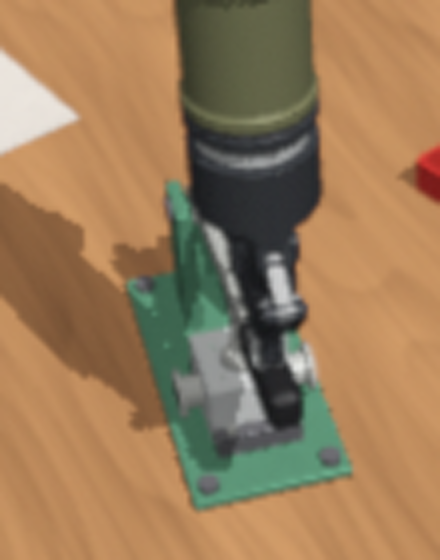

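servo_tool([
  [[0,-0.002,0.01,0,0,0,0],[0,-0.003,0.02,0,0,0,0],[0,-0.005,0.03,0,0,0,0],[0,-0.006,0.04,0,0,0,0],[0,-0.007,0.05,0,0,0,0],[0,-0.007,0.058,0,0,0,0],[0,-0.007,0.058,0,0,0,0],[0,-0.007,0.058,0,0,0,0],[0,-0.007,0.058,0,0,0,0],[0,-0.007,0.058,0,0,0,0]],
])

```text
time: 17.22
ee_pos: [0.5351, 0.0636, 0.1306]
tcp_rot: [-0.0, 0.096, 0.995, 0.0]
wrist_force: [-2.0, 0.9, 10.1]
gripper_width: 0.0
```

Run:
```python
from h import *
st();print(P())
import cv2
a=cams.read_camera("side");b=cams.read_camera("top")
cv2.imwrite("pics/e4.png",cv2.resize(a[150:260,210:310,::-1],None,fx=5.4,fy=5.4,interpolation=2))
cv2.imwrite("pics/e5.png",cv2.resize(b[190:290,180:310,::-1],None,fx=6,fy=6,interpolation=2))
k=5.4;pts=[W(-.135,.1275,-.012),W(-.135,.1275,.012),W(-.135,.1015,-.012),W(-.135,.1015,.012),W(-.05,.1275,-.012),W(0,.0975,0)]
print((proj("side",pts)-[210,150]+.5)*k-.5)
print((proj("top",[W(-.135,.1295,-.012),W(-.135,.1295,.012)])-[180,190]+.5)*6-.5)
st()
```

```text
t 17.22 p [0.5351 0.0636 0.1306] jaw deg 78.93 z [-0.  0. -1.] F [-2.   0.9 10.1] g 0.0 q [-0.1   0.73 -0.17  1.92  0.23  0.51  0.95]
[ 4.27037502e-05 -9.53672338e-02  1.30599828e-01]
[[311.16301328 417.2424263 ]
 [363.13020234 405.54907548]
 [314.29093796 457.02784413]
 [365.4670748  445.31207538]
 [266.28576036 292.90614155]
 [270.1829102  265.6850537 ]]
[[639.41430699 394.14887868]
 [650.68737071 340.08325439]]
t 17.32 p [0.5351 0.0636 0.1306] jaw deg 78.93 z [-0.001  0.    -1.   ] F [-1.9  0.9 10.4] g 0.004 q [-0.1   0.73 -0.17  1.92  0.23  0.51  0.95]
```

View pics/e4.png

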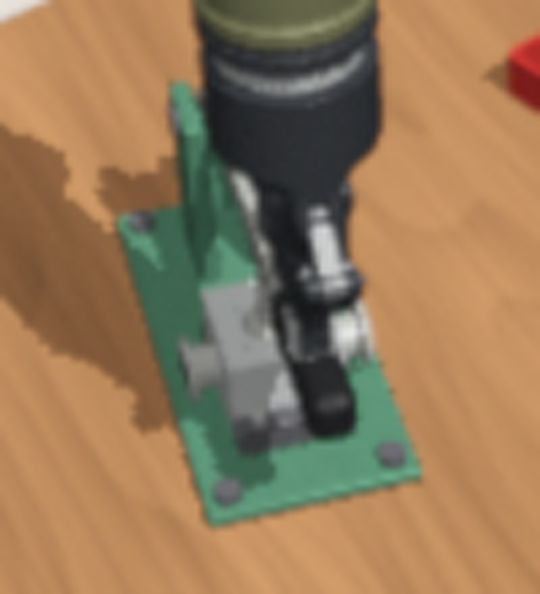

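View pics/e5.png

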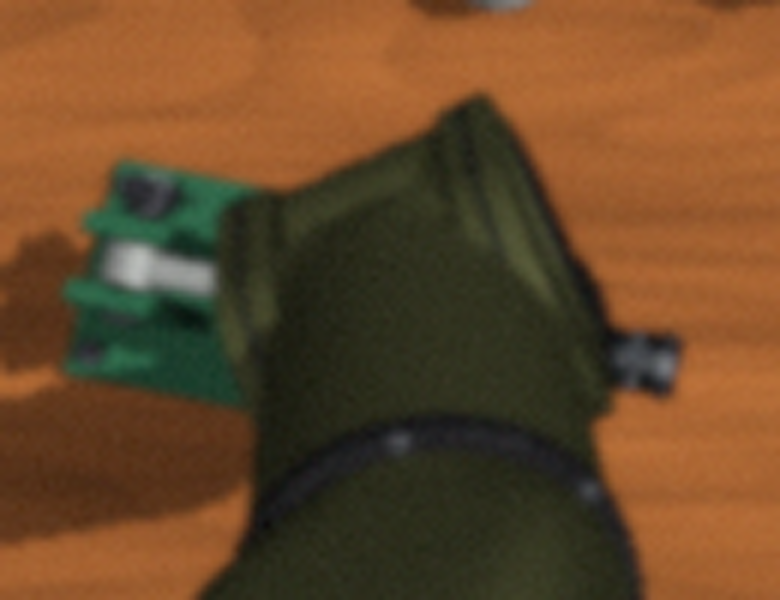

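servo_tool([
  [[0,0,0.003,0,0,0,0],[0,0,0.006,0,0,0,0],[0,0,0.006,0,0,0,0],[0,0,0.006,0,0,0,0],[0,0,0.006,0,0,0,0],[0,0,0.006,0,0,0,0]],
])

```text
time: 17.82
ee_pos: [0.5351, 0.0635, 0.1298]
tcp_rot: [-0.0, 0.096, 0.995, -0.0]
wrist_force: [-2.4, 0.5, 9.9]
gripper_width: 0.0
```

Run:
```python
from h import *
st();print(P())
import cv2
a=cams.read_camera("side");a=cams.read_camera("side")
cv2.imwrite("pics/e6.png",cv2.resize(a[150:400,210:420,::-1],None,fx=2.4,fy=2.4,interpolation=2))
st()
```

```text
t 17.82 p [0.5351 0.0635 0.1298] jaw deg 78.93 z [-0. -0. -1.] F [-2.4  0.5  9.9] g 0.0 q [-0.1   0.73 -0.17  1.92  0.23  0.51  0.95]
[ 3.91351556e-05 -9.54246064e-02  1.29784168e-01]
t 17.92 p [0.5351 0.0635 0.1298] jaw deg 78.93 z [-0. -0. -1.] F [-2.5  0.6  9.2] g 0.003 q [-0.1   0.73 -0.17  1.92  0.23  0.51  0.95]
```

View pics/e6.png

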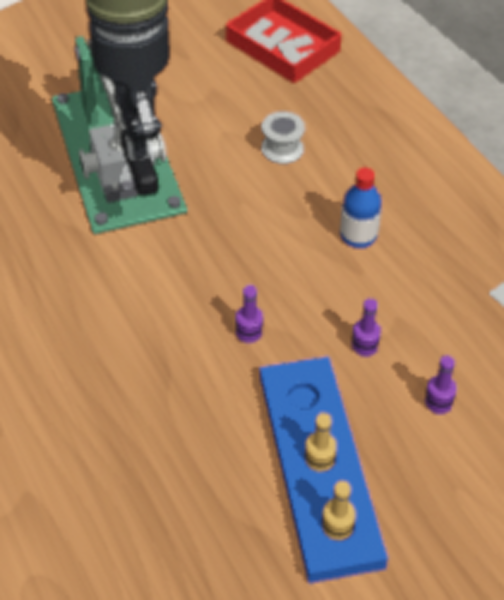

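The view shows the lever level under the fingers (grip end near 145,185). The brass pistons (322,450 and 340,515), bottle (360,210) and ferrule (283,137) are standing unmoved. Handing in.

Run:
```python
from bench import job_done
print(job_done())
```

```text
the job is handed in; nothing more can be done
None
```

I took the stainless piston from the rack, stood it foot down in the bore and let go of it. I then pushed the lever down to level with the closed fingertips and handed the job in at about 18 s, still holding it there.

- **Piston in the bore:** after release, the piston's top and shoulder appeared in the side view where I had predicted for a piston resting on the unpressed spring. It had gone in with no noticeable side force.
- **Lever:** the fingertips were at 129.8 mm when I handed in, against 129.5 mm expected for level. That puts the lever at about 1.62 rad. The upward force was 9–10 N, steady, which matches the roughly 10 N given for level. There was also about 2.5 N sideways at the fingertips.
- **Bystanders:** the brass pistons, bottle and ferrule looked unmoved in the last picture.

**Not confirmed directly:**
- The shoulder depth and spring travel were hidden under the lever and gripper, so I inferred them from fingertip height and force.
- The grip's lower edge showed 1–2 pixels higher than my model. I put this down to its rounded edges.
- The lever is held by pressing down on top of the grip, not by clamping it between the fingers.

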